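# Charge the station battery from the hand-crank generator

## Robot

A 7-joint arm with a two-finger parallel gripper is mounted at the origin on the work surface. World frame = base frame: x ahead of the robot, y to its left, z up, the work surface at z = 0. Lengths are in m, angles in rad, forces in N, time in s.
With the tool pointing down it reaches from about 0.4 to 0.85 m from the base axis. Payload 10.4 kg.
Tool frame: the origin (TCP) lies between the finger pads; the fingertips stand 11 mm ahead of it and the grasp point (between the pads) lies 8 mm behind it; z points along the fingers, y is the direction in which the jaws open and shut (so a half turn about z gives the same grasp; the last joint's range is limited). The gripper opens to 87 mm and grips with 3 to 60 N. Pads are 19 mm wide; open, the fingers measure 117 mm over their backs; the gripper's body (75 mm by 190 mm) begins 51 mm behind the grasp point.
Start: joints at [1.325, 0.332, -0.065, 1.46, 0.022, 1.35, -0.088], TCP at [0.138, -0.61, 0.234] pointing down, gripper open.
Joint ranges: [-2.6, 2.6], [-0.5, 2.12], [-1.47, 1.34], [0.16, 2.42], [-1.27, 4.41], [0.06, 2.06], [-2.6, 2.6]. Speed limits (rad/s): [2.22, 2.22, 2.79, 2.79, 3.14, 3.14, 3.14].

## Interface

Orientations are given as a unit quaternion [x, y, z, w].
In Python, from bench import r, eyes gives the robot as it stands.
- The arm moves only by the shell command python3 -m inch 'ROWS' [FORCE]. ROWS is a JSON object of lists of equal length, an entry for each row: "translation": the shift along the world's x, y, z scaled (see below), a list of three; "rot": the turn, a rotation vector about the world's x, y, z scaled (see below), a list of three; "jaw": the finger opening in mm, from 0 to 87. In form: {"translation": [[tx, ty, tz], ...], "rot": [[ax, ay, az], ...], "jaw": [jaw, ...]}. A call has 1 to 20 rows; each row is the pose to reach, as a shift and turn from the pose measured when the call began; what a row does not reach only later rows make up. The controller multiplies each number of a shift by 100 mm and each number of a turn by 60 degrees. A row lasts 1/10 s, in which the tool goes at most 50 mm and 8.59 degrees, less where a joint would pass 70% of its speed; a pose out of reach is approached as far as the arm can. A call with a number of a shift or a turn outside -1 to 1 is refused whole. A call with a gripper value outside its range is refused whole. The fingers move at their own pace and stop on an object; FORCE is the grip in N (left out, the last holds). Time passes only in rows, so rows that repeat a pose let the fingers close. It gives the time, the measured TCP pose, the force and the opening at its end, in the units of the state.
- r.read_state(): the state, without advancing time (a new reading comes with each control period).
- eyes.camera(name): name is "scene" or "top" or "wrist"; returns the picture (480x640x3 uint8, blue, green, red); there is no depth.
- eyes.calibration(name): a dict with "fx", "fy", "cx", "cy" (pixels), "distortion" ([k1, k2, p1, p2, k3] as OpenCV has them; the pictures are not rectified), "R" (3x3) and "t" (3): a world point X has camera coordinates R X + t; the wrist camera has in their place "hand_eye" (4x4, takes a point from camera to tool coordinates, whose origin is the TCP and whose axes are the flange's). Camera axes: x right, y down, z forward; pixel columns grow to the right and rows downward; lengths in m; the calibration is good to about 2 mm. A picture is of the moment at which its call begins: read the wrist's pose just before it. calibration takes no time and is no camera call.
- r.close_job(): hands the job in, once; it reports no verdict.
The state is a dict: "time": time; "joint_positions": joint angles; "joint_vel": joint speeds; "joint_torque": joint torques, N m; "ee_pos": TCP position; "eef_rot": TCP orientation; "ft_force": force on the tool from outside, world axes, zero at the start; "torque": the same for the moment, N m; "width": finger opening in m.
Only numpy, scipy, OpenCV 4.12 (cv2) and the standard library are available. Lean on these libraries where they do the work, as an engineer would, in place of code of your own. Each camera call takes 0.05 s, during which the arm holds its last target. There are 200 camera calls.

## Task

Top up the station battery from the hand-crank generator: turn its crank clockwise (seen from above) until the voltmeter needle stands in the thick arc on the dial, and keep it in the arc for 8 seconds without a break. Never let the needle swing up to the pin at the top end of the scale. Then bring the crank to rest so that the needle is back at zero, let go of the knob, and leave the other things on the bench where they are.

Things in the scene. Friction and masses are not known exactly. Their poses are not given: they have to be found in the camera images.
- crank_axis (a point): point on the crank's vertical turning axis, 165 mm above the bench, mid of the generator: green ribbed drum, 148 mm across, 114 mm high, on a 170 mm square base plate bolted down (corners 120 mm from the axis). The flat steel crank arm over the drum is 26 mm wide, its top 132 mm above the bench
- knob_grip (a point): the crank's dark wooden knob, upright, 30 mm across, from 136 to 186 mm above the bench, on the end of the crank arm 70 mm from the axis; it spins freely on the arm. The point lies in its middle, 166 mm above the bench
- crank (a joint): crank angle, rad, grows clockwise seen from above, turns without end; reads 0 at the start. The crank needs about 0.05 N m of friction plus 0.05 N m per rad/s and carries 0.02 kg m2 of generator inertia
- needle_tip (a point): tip of the black voltmeter needle, 95 mm from its pivot; it swings in the dial's plane, clockwise for someone facing the dial. With the crank at a steady w (rad/s, clockwise) it settles d rad from zero, sin(d) = w / W, W = 3.07 nominally (2.0 to 4.6 from day to day). It swings, little damped: d'' = (9 w - 2.25 d') / W - 9 sin(d); free period 2.1 s
- dial_hub (a point): pivot of the needle, lower middle of the dial (under a black mask). The voltmeter is a black switchboard meter, 230 mm wide, 180 mm high, white dial behind a closed window, leaning back 45 degrees on a low stand, 190 mm high in all, left or right of the generator, dial facing up and away from the robot
- zero_mark (a point): the zero graduation: where the needle tip rests when nothing turns, at the left end of the scale as seen by someone facing the dial; a stop pin stands just below it
- arc_mid (a point): middle of the thick black arc on the dial, 95 mm from the pivot and 0.8 rad clockwise of the zero mark; the arc reaches 8 mm (0.085 rad) to either side of it
- end_pin (a point): where the needle tip is when the needle touches the pin at the top end of the scale, 1.4 rad clockwise of the zero mark
- battery: bystander: grey sealed battery with black top, 65 x 151 x 110 mm, on the other side of the generator from the meter; origin at the centre of its underside
- morse_key: bystander: brass Morse key on a dark wooden base 95 x 150 mm, 60 mm high, beyond the generator; origin at the centre of its underside
- marker: bystander: marker pen, 133 mm long, 19 mm thick, lying beyond the generator; origin under its middle
- microphone: bystander: black hand microphone, 60 x 105 x 28 mm, to the right of and nearer than the generator; origin at the centre of its underside

How it is judged:
On the way:
1. the needle stays in the thick arc for 8 s (distance between needle_tip and arc_mid below 0.008 m), for 8 s.
At the end, for the whole second after the job is handed in: after the needle tip stayed within 8 mm of the middle of the thick arc for 8 s: the needle tip is within 14 mm of the zero mark and the crank stands still (under 0.1 rad/s), released (distance between needle_tip and zero_mark below 0.014 m and velocity of joint crank between -0.1 and 0.1 rad/s); the robot touches nothing.
It fails at once if the needle swings up to the pin at the top end of the scale (tip within 6 mm) (distance between needle_tip and end_pin below 0.006 m).
It fails at once if a bystander is pushed more than 20 mm away (distance of any of battery, morse_key, marker, microphone from where it was at the start of the episode above 0.02 m).
It also fails if it takes over 69 s, if anything falls off the work surface, if the arm or the gripper's body presses on something with over 40 N, if the wrist force passes 120 N, or if a joint passes its speed limit or range.

## Working session

There is one attempt and no reset: what is moved stays moved. The work goes in short steps, Python scripts to look and compute and a shell command to move; the robot and the scene stay as the last step left them, time stands still between calls to the robot, and variables do not carry over. Pictures are saved under pics/ and viewed, about 8 in all and at most 12, crops included, and the job is handed in when it is done.

```bash
ls; mkdir -p pics; python3 - <<'E'
from bench import r,eyes
import cv2,numpy as np
s=r.read_state();print(s)
ims=[]
for n in ("scene","top"):
    im=eyes.camera(n);cv2.imwrite(f"pics/{n}0.png",im)
    c=eyes.calibration(n);print(n,{k:np.round(np.array(v),4).tolist() for k,v in c.items()})
print(eyes.calibration("wrist"))
E
```

```text
pics
{'time': 0.0, 'joint_positions': array([ 1.32536933,  0.33282251, -0.06472023,  1.46093687,  0.02157118,
        1.34990159, -0.08853433]), 'joint_vel': array([-8.65956101e-04,  9.99225950e-05,  1.40913765e-03, -8.17155074e-04,
        7.80103449e-06,  3.45228308e-04, -1.30529690e-04]), 'joint_torque': array([-8.10708589e-04, -6.23263907e+01,  2.38930725e-02, -3.89901066e+01,
       -6.14287611e-02,  3.98274406e-02,  1.21286084e-04]), 'ee_pos': array([ 0.13805119, -0.60918208,  0.23278693]), 'eef_rot': array([ 9.93799735e-01,  1.11182802e-01, -9.14711694e-05, -6.81011610e-04]), 'ft_force': array([ 0.68275482, -0.35970654,  0.21273667]), 'torque': array([0.00429271, 0.03642334, 0.00074557]), 'width': 0.08758003230681101}
scene {'fx': 616.5549, 'fy': 616.5549, 'cx': 316.7058, 'cy': 237.076, 'distortion': [-0.1021, 0.0, 0.0, 0.0, 0.0], 'R': [[0.4609, 0.8874, -0.008], [0.4665, -0.2499, -0.8485], [-0.7549, 0.3874, -0.5292]], 't': [-0.2836, -0.138, 1.9533]}
top {'fx': 483.901, 'fy': 483.901, 'cx': 320.5128, 'cy': 241.8802, 'distortion': [-0.0011, 0.0, 0.0, 0.0, 0.0], 'R': [[-0.0021, -1.0, -0.0011], [-0.998, 0.0021, -0.0632], [0.0632, 0.001, -0.998]], 't': [0.0082, 0.6038, 1.3684]}
{'fx': 428.5211056263174, 'fy': 428.5211056263174, 'cx': 327.0652451564871, 'cy': 238.93477266044712, 'distortion': array([-0.02701459,  0.        ,  0.        ,  0.        ,  0.        ]), 'hand_eye': array([[ 9.35734528e-05, -9.53556905e-01, -3.01212916e-01,
         8.30544308e-02],
       [ 9.99999487e-01, -2.14484341e-04,  9.89653541e-04,
         8.39224805e-04],
       [-1.00829642e-03, -3.01212854e-01,  9.53556396e-01,
        -1.51357034e-01],
       [ 0.00000000e+00,  0.00000000e+00,  0.00000000e+00,
         1.00000000e+00]])}
```

View pics/top0.png

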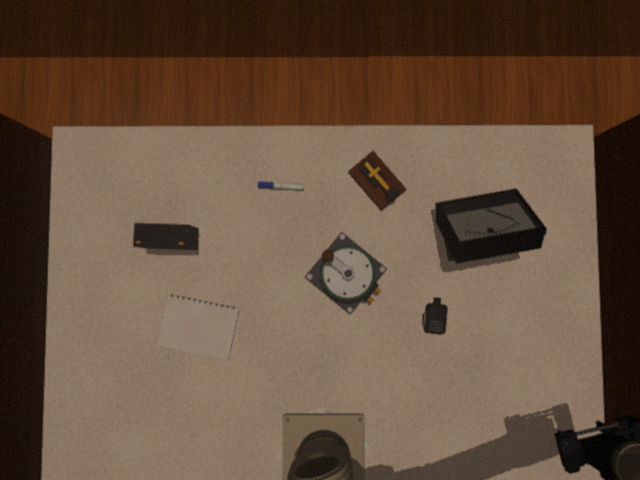

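View pics/scene0.png

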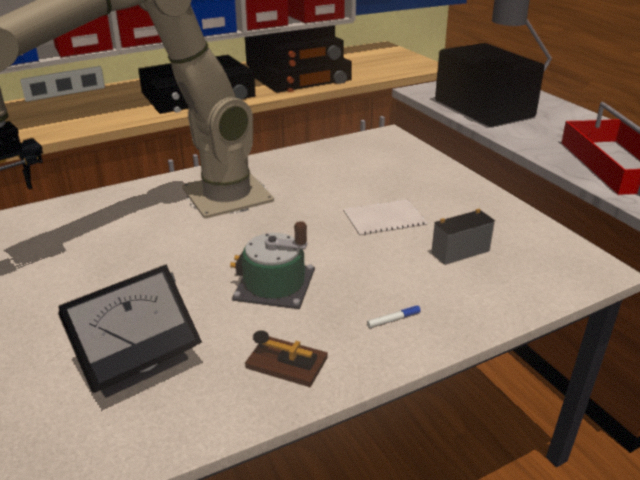

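The top view shows the generator at about (347,272) with its knob at (328,256). The meter is on the right at (490,225), with the battery on the left. In the scene view the knob is at (300,233), the needle pivot near (133,346) and the thick arc near (127,305). Next I'll zoom in.

```bash
python3 - <<'E'
import cv2,numpy as np
t=cv2.imread("pics/top0.png");s=cv2.imread("pics/scene0.png")
z=lambda im,x,y,w,h,f:cv2.convertScaleAbs(cv2.resize(im[y:y+h,x:x+w],None,fx=f,fy=f,interpolation=cv2.INTER_CUBIC),alpha=1.6)
a=z(t,297,225,100,100,4); b=z(s,225,210,100,100,4); c=z(s,55,260,160,100,5)[:, :800]
cv2.imwrite("pics/z1.png",np.vstack([np.hstack([a,b])[:300] if 0 else cv2.resize(np.hstack([a,b]),(600,300)).copy(), cv2.resize(z(s,60,260,150,75,4),(600,300))]))
E
```

```text
(no output)
```

View pics/z1.png

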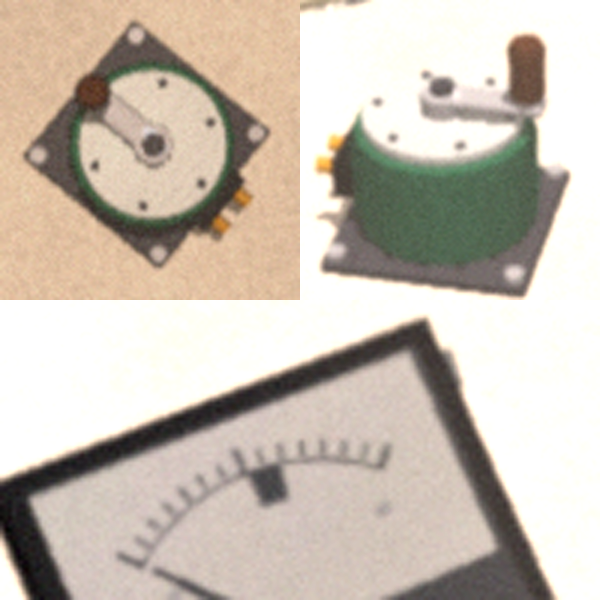

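The zoom gives these positions:
- **Top view:** knob top at about (328,255), hub at about (348,273).
- **Scene view:** knob top at about (300.7,224), hub at about (272.3,238.7).
- **Dial:** needle tip at about (99,327), arc block at about (127,306).

Now I'll compute the 3D points and set up a dial reader.

```bash
cat > h.py <<'E'
import cv2,numpy as np
from bench import r,eyes
def cal(n):
    c=eyes.calibration(n);K=np.array([[c["fx"],0,c["cx"]],[0,c["fy"],c["cy"]],[0,0,1]]);return K,np.array(c["distortion"]),np.array(c["R"]),np.array(c["t"])
def ray(n,p):
    K,D,R,t=cal(n);u=cv2.undistortPoints(np.array([[p]],float),K,D)[0,0]
    d=R.T@np.array([u[0],u[1],1]);return -R.T@t,d/np.linalg.norm(d)
def onz(n,p,z):
    o,d=ray(n,p);return o+d*(z-o[2])/d[2]
def tri(p,q):
    o1,d1=ray("top",p);o2,d2=ray("scene",q)
    s=np.linalg.lstsq(np.c_[d1,-d2],o2-o1,rcond=None)[0];a=o1+d1*s[0];b=o2+d2*s[1];return (a+b)/2,np.linalg.norm(a-b)
E
python3 - <<'E'
from h import *
np.set_printoptions(precision=4,suppress=True)
t=cv2.imread("pics/top0.png");s=cv2.imread("pics/scene0.png")
hsv=cv2.cvtColor(t,cv2.COLOR_BGR2HSV)
# green ring (drum top rim + side)
g=cv2.inRange(hsv,(50,60,20),(90,255,255));g[:230]=0;g[320:]=0
pts=cv2.findNonZero(g);hull=cv2.convexHull(pts)
e=cv2.fitEllipse(hull);print("green ellipse",e,len(pts))
print("axis from rim z.114",onz("top",e[0],.114), "diam",e[1][0]/484*(1.37-.114)*1000)
print("hub top z.135",onz("top",(348,273.3),.135),onz("scene",(272.3,238.7),.135),tri((348,273.3),(272.3,238.7)))
for nm,im in(("top",t),("scene",s)):
    h=cv2.cvtColor(im,cv2.COLOR_BGR2HSV)
    m=cv2.inRange(h,(0,70,10),(15,255,110))
    x0,y0,x1,y1=(315,243,340,268) if nm=="top" else (288,215,312,250)
    mm=np.zeros_like(m);mm[y0:y1,x0:x1]=m[y0:y1,x0:x1]
    p=cv2.findNonZero(mm);print(nm,len(p),p[:,0].mean(0),cv2.boundingRect(p))
    if nm=="top":print(onz("top",p[:,0].mean(0),.186))
    else: print(onz("scene",p[:,0].mean(0),.161))
print("knob tri",tri((328,255),(300.7,224)))
# meter front-face frame outline in scene
gr=cv2.cvtColor(s,cv2.COLOR_BGR2GRAY);m=((gr<60)*255).astype(np.uint8);m[:,:55]=0;m[:,215:]=0;m[:260]=0;m[400:]=0
cs,_=cv2.findContours(m,cv2.RETR_EXTERNAL,cv2.CHAIN_APPROX_NONE);c=max(cs,key=cv2.contourArea)
print("frame",cv2.approxPolyDP(cv2.convexHull(c),4,True)[:,0].tolist(),cv2.minAreaRect(c))
w=((gr>90)*255).astype(np.uint8);k=np.zeros_like(w);cv2.fillPoly(k,[np.array([[64,308],[165,270],[196,340],[97,384]])],255)
w&=k;cs,_=cv2.findContours(w,cv2.RETR_EXTERNAL,cv2.CHAIN_APPROX_NONE);c=max(cs,key=cv2.contourArea)
print("white",cv2.approxPolyDP(cv2.convexHull(c),3,True)[:,0].tolist())
E
```

```text
green ellipse ((418.3700866699219, 251.79672241210938), (78.8508071899414, 207.2376708984375), 73.2912826538086) 172
axis from rim z.114 [ 0.5708 -0.2541  0.114 ] diam 204.6211029557157
hub top z.135 [ 0.514  -0.0649  0.135 ] [ 0.5145 -0.0656  0.135 ] (array([ 0.5139, -0.0652,  0.1345]), np.float64(0.00043831770906615244))
top 115 [326.8783 255.2174] (315, 245, 18, 21)
[ 0.5596 -0.0092  0.186 ]
scene 222 [300.1712 232.6216] (295, 222, 11, 22)
[ 0.5594 -0.013   0.161 ]
knob tri (array([ 0.5603, -0.0118,  0.1846]), np.float64(0.00046783327954126044))
frame [[165, 266], [200, 341], [186, 359], [108, 396], [93, 392], [59, 307]] ((129.89547729492188, 330.4359130859375), (102.33454132080078, 120.15545654296875), 66.21796417236328)
white [[161, 273], [183, 322], [90, 362], [68, 309]]
```

```bash
cat >> h.py <<'E'
Hm=cv2.getPerspectiveTransform(np.float32([[59,307],[165.5,266],[200,341.5],[93.5,388.5]]),np.float32([[0,0],[230,0],[230,180],[0,180]]))
mm=lambda p:cv2.perspectiveTransform(np.float32([p]),Hm)[0]
E
python3 - <<'E'
from h import *
np.set_printoptions(precision=1,suppress=True)
print("tip,block,needle2,tickleft,tickend,pin,endpin",mm([[98.75,327],[127,306.3],[112,333.5],[94.5,325.3],[156.5,299],[103.7,334],[155.7,312]]).tolist())
s=cv2.imread("pics/scene0.png")
w=cv2.warpPerspective(s,np.diag([2.6,2.6,1])@Hm,(598,468),flags=cv2.INTER_CUBIC)
cv2.imwrite("pics/dial.png",cv2.convertScaleAbs(w,alpha=1.6))
E
```

```text
tip,block,needle2,tickleft,tickend,pin,endpin [[54.90272903442383, 69.0300521850586], [122.42606353759766, 50.88644790649414], [73.5184555053711, 91.95305633544922], [48.65806579589844, 62.44385528564453], [183.75582885742188, 59.93792724609375], [58.327152252197266, 86.35145568847656], [171.1854705810547, 85.1526107788086]]
```

View pics/dial.png

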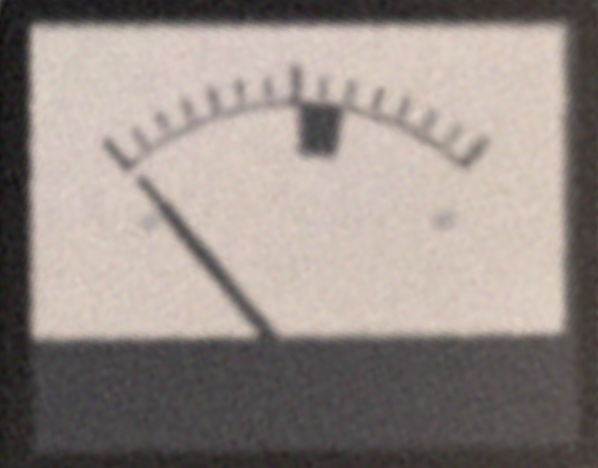

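The rectified dial fits the data: the pivot is at about (115,141) mm, zero at -0.7 rad, the block at about +0.1 and the end tick at +0.7. The knob is 70.2 mm from the axis, as it should be. I'll start the approach now.

```bash
cat >> h.py <<'E'
def polar(g,r0,r1,ph):
    R=np.arange(r0,r1,1.)
    P=np.stack([115+np.outer(np.sin(ph),R),141.2-np.outer(np.cos(ph),R)],-1).reshape(1,-1,2).astype(np.float32)
    q=cv2.perspectiveTransform(P,np.linalg.inv(Hm)).reshape(len(ph),len(R),2).astype(np.float32)
    return cv2.remap(g,q[...,0],q[...,1],cv2.INTER_LINEAR).mean(1)
def ang(im,r0=30,r1=70):
    g=cv2.cvtColor(im,cv2.COLOR_BGR2GRAY).astype(np.float32);ph=np.arange(-.85,.85,.005);v=polar(g,r0,r1,ph)
    w=np.clip(np.median(v)-v-12,0,None);i=w.argmax();k=slice(max(0,i-16),i+17);return (ph[k]*w[k]).sum()/w[k].sum(),w[i]
Z0=-0.7
def look():
    t=r.read_state()["time"];a,c=ang(eyes.camera("scene"));return round(t,2),round(float(a-Z0),3),round(float(c))
AX=np.array([.514,-.065])
def st():
    s=r.read_state();p=s["ee_pos"];d=p[:2]-AX
    print("t %.2f p"%s["time"],np.round(p,4),"R %.1f th %.1f"%(1e3*np.hypot(*d),np.degrees(np.arctan2(d[1],d[0]))),"F",np.round(s["ft_force"],1),"w",round(s["width"]*1e3,1))
E
python3 - <<'E'
from h import *
s=cv2.imread("pics/scene0.png");print(ang(s),ang(s,30,50),ang(s,50,70),"block",ang(s,82,92))
E
python3 -m inch '{"translation":[[0.35,0.5,0.1],[0.7,1,0.2],[0.7,1,0.2]],"rot":[[0,0,0],[0,0,0],[0,0,0]],"jaw":[80,80,80]}' 25
```

```text
(np.float64(-0.7121555685065543), np.float32(53.169838)) (np.float64(-0.7188221996477707), np.float32(51.91343)) (np.float64(-0.7086830817558262), np.float32(55.196167)) block (np.float64(0.07747131097163078), np.float32(60.141068))
time: 0.4
ee_pos: [0.2111, -0.5061, 0.2533]
eef_rot: [0.994, 0.113, 0.0, -0.001]
ft_force: [0.5, 0.4, -0.0]
width: 0.0806
```

```bash
sed -i 's/^Z0=.*/Z0=-0.712/' h.py
python3 -m inch '{"translation":[[0.35,0.5,0],[0.7,1,0],[0.7,1,0]],"rot":[[0,0,0],[0,0,0],[0,0,0]],"jaw":[80,80,80]}' >/dev/null
python3 -m inch '{"translation":[[0.35,0.5,0],[0.7,1,0],[0.7,1,0]],"rot":[[0,0,0],[0,0,0],[0,0,0]],"jaw":[80,80,80]}' >/dev/null
python3 -m inch '{"translation":[[0.35,0.5,0],[0.7,1,0],[0.7,1,0]],"rot":[[0,0,0],[0,0,0],[0,0,0]],"jaw":[80,80,80]}' >/dev/null
python3 -m inch '{"translation":[[0.35,0.5,0],[0.7,1,0],[0.7,1,0]],"rot":[[0,0,0],[0,0,0],[0,0,0]],"jaw":[80,80,80]}'
python3 - <<'E'
from h import *
st();print(r.read_state()["joint_positions"].round(2))
E
```

```text
time: 1.6
ee_pos: [0.4987, -0.0906, 0.2533]
eef_rot: [0.993, 0.121, 0.001, -0.002]
ft_force: [-0.0, -0.1, -0.8]
width: 0.0801
t 1.60 p [ 0.4987 -0.0906  0.2533] R 29.8 th -120.8 F [-0.  -0.1 -0.8] w 80.1
[ 0.68  0.1  -0.63  1.71  0.06  1.34 -1.28]
```

```bash
python3 -m inch '{"translation":[[0.31,0.4,0],[0.61,0.79,0],[0.61,0.79,0]],"rot":[[0,0,0],[0,0,0],[0,0,0]],"jaw":[80,80,80]}' 
python3 -m inch '{"translation":[[0,0,-0.3],[0,0,-0.6],[0,0,-0.95],[0,0,-0.95]],"rot":[[0,0,0],[0,0,0],[0,0,0],[0,0,0]],"jaw":[80,80,80,80]}'
python3 - <<'E'
from h import *
st()
im=eyes.camera("scene");cv2.imwrite("pics/s2.png",im);w=eyes.camera("wrist")
a=cv2.resize(im[130:330,180:420],(480,400),interpolation=cv2.INTER_CUBIC);b=cv2.resize(w,(320,240))
o=np.zeros((400,800,3),np.uint8);o[:,:480]=a;o[:240,480:]=b;cv2.imwrite("pics/c2.png",cv2.convertScaleAbs(o,alpha=1.5));print(ang(im))
E
```

```text
time: 1.9
ee_pos: [0.5613, -0.0051, 0.2526]
eef_rot: [0.992, 0.125, 0.002, -0.004]
ft_force: [-0.4, 1.3, -0.9]
width: 0.08
time: 2.3
ee_pos: [0.5583, -0.0056, 0.1532]
eef_rot: [0.992, 0.125, -0.002, -0.005]
ft_force: [-1.5, -0.2, 0.2]
width: 0.0799
t 2.30 p [ 0.5583 -0.0056  0.1532] R 74.1 th 53.3 F [-1.5 -0.2  0.2] w 79.9
(np.float64(-0.7116226491291725), np.float32(56.479782))
```

View pics/c2.png

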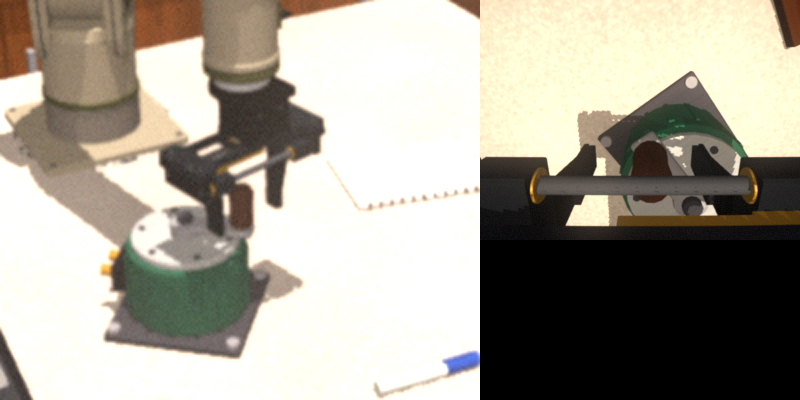

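The knob (crop position 240,205) stands between the fingers. The arm overshot about 6 mm in y, so I'll correct that and close.

```bash
python3 -m inch '{"translation":[[0.02,-0.06,0.05],[0.02,-0.06,0.05],[0.02,-0.06,0.05],[0.02,-0.06,0.05],[0.02,-0.06,0.05],[0.02,-0.06,0.05]],"rot":[[0,0,0],[0,0,0],[0,0,0],[0,0,0],[0,0,0],[0,0,0]],"jaw":[80,60,25,25,25,25]}' 25
python3 -c "
from h import *
st()"
```

```text
time: 3.0
ee_pos: [0.5631, -0.0111, 0.1632]
eef_rot: [0.992, 0.125, 0.001, -0.004]
ft_force: [0.1, 0.6, 0.1]
width: 0.0485
t 3.00 p [ 0.5631 -0.0111  0.1632] R 72.9 th 47.7 F [0.1 0.6 0.1] w 48.5
```

```bash
python3 -m inch '{"translation":[[-0.03,-0.01,-0.05],[-0.03,-0.01,-0.05],[-0.03,-0.01,-0.05],[-0.03,-0.01,-0.05],[-0.03,-0.01,-0.05]],"rot":[[0,0,0],[0,0,0],[0,0,0],[0,0,0],[0,0,0]],"jaw":[20,20,20,20,20]}' 25
python3 -c "
from h import *
st()"
```

```text
time: 3.5
ee_pos: [0.5596, -0.0119, 0.1575]
eef_rot: [0.992, 0.125, 0.001, -0.005]
ft_force: [0.7, 2.1, -8.4]
width: 0.0291
t 3.50 p [ 0.5596 -0.0119  0.1575] R 70.0 th 49.3 F [ 0.7  2.1 -8.4] w 29.1
```

```bash
cat >> h.py <<'E'
def plan(phis,lead=0.):
    "phis: clockwise angles ahead of the measured crank angle"
    p=r.read_state()["ee_pos"];d=p[:2]-AX;th=np.arctan2(d[1],d[0])
    for a in phis: print("[%.2f,%.2f,%.2f]"%tuple(10*np.r_[AX+.0701*np.array([np.cos(th-a-lead),np.sin(th-a-lead)])-p[:2],.158-p[2]]),end=",")
    print(" end th %.0f"%np.degrees(th-phis[-1]))
E
python3 -c "
from h import *
plan(.002*np.arange(1,21)**2)"
```

```text
[0.00,-0.00,0.01],[0.00,-0.00,0.01],[0.01,-0.01,0.01],[0.02,-0.01,0.01],[0.03,-0.02,0.01],[0.04,-0.03,0.01],[0.05,-0.05,0.01],[0.06,-0.06,0.01],[0.08,-0.08,0.01],[0.10,-0.10,0.01],[0.11,-0.12,0.01],[0.13,-0.15,0.01],[0.15,-0.18,0.01],[0.17,-0.21,0.01],[0.19,-0.25,0.01],[0.20,-0.29,0.01],[0.22,-0.34,0.01],[0.23,-0.38,0.01],[0.24,-0.43,0.01],[0.24,-0.49,0.01], end th 3
```

```bash
python3 -m inch '{"translation":[[0,0,0],[0,0,0],[0.01,-0.01,0],[0.02,-0.01,0],[0.03,-0.02,0],[0.04,-0.03,0],[0.05,-0.05,0],[0.06,-0.06,0],[0.08,-0.08,0],[0.1,-0.1,0],[0.11,-0.12,0],[0.13,-0.15,0],[0.15,-0.18,0],[0.17,-0.21,0],[0.19,-0.25,0],[0.2,-0.29,0],[0.22,-0.34,0],[0.23,-0.38,0],[0.24,-0.43,0],[0.24,-0.49,0]],"rot":[[0,0,0],[0,0,0],[0,0,0],[0,0,0],[0,0,0],[0,0,0],[0,0,0],[0,0,0],[0,0,0],[0,0,0],[0,0,0],[0,0,0],[0,0,0],[0,0,0],[0,0,0],[0,0,0],[0,0,0],[0,0,0],[0,0,0],[0,0,0]],"jaw":[20,20,20,20,20,20,20,20,20,20,20,20,20,20,20,20,20,20,20,20]}' 30
python3 -c "
from h import *
st();plan(np.cumsum(np.minimum(.08+.004*np.arange(1,16),.12)))
print('lead');plan(np.cumsum(np.minimum(.08+.004*np.arange(1,16),.12)),.03)"
```

```text
time: 5.5
ee_pos: [0.5842, -0.0609, 0.1575]
eef_rot: [0.992, 0.125, 0.001, -0.005]
ft_force: [4.9, 2.1, -10.2]
width: 0.0291
t 5.50 p [ 0.5842 -0.0609  0.1575] R 70.3 th 3.3 F [  4.9   2.1 -10.2] w 29.1
[-0.00,-0.06,0.00],[-0.01,-0.12,0.00],[-0.02,-0.18,0.00],[-0.03,-0.25,0.00],[-0.06,-0.32,0.00],[-0.09,-0.38,0.00],[-0.13,-0.44,0.00],[-0.18,-0.51,0.00],[-0.23,-0.56,0.00],[-0.30,-0.62,0.00],[-0.37,-0.66,0.00],[-0.45,-0.69,0.00],[-0.53,-0.72,0.00],[-0.61,-0.74,0.00],[-0.70,-0.74,0.00], end th -89
lead
[-0.00,-0.08,0.00],[-0.01,-0.14,0.00],[-0.02,-0.20,0.00],[-0.04,-0.27,0.00],[-0.06,-0.33,0.00],[-0.10,-0.40,0.00],[-0.14,-0.46,0.00],[-0.19,-0.52,0.00],[-0.25,-0.58,0.00],[-0.32,-0.63,0.00],[-0.39,-0.67,0.00],[-0.47,-0.70,0.00],[-0.55,-0.73,0.00],[-0.63,-0.74,0.00],[-0.72,-0.74,0.00], end th -89
```

```bash
python3 -m inch '{"translation":[[0,-0.06,0],[-0.01,-0.12,0],[-0.02,-0.18,0],[-0.03,-0.25,0],[-0.06,-0.32,0],[-0.09,-0.38,0],[-0.13,-0.44,0],[-0.18,-0.51,0],[-0.23,-0.56,0],[-0.3,-0.62,0],[-0.37,-0.66,0],[-0.45,-0.69,0],[-0.53,-0.72,0],[-0.61,-0.74,0],[-0.7,-0.74,0]],"rot":[[0,0,0],[0,0,0],[0,0,0],[0,0,0],[0,0,0],[0,0,0],[0,0,0],[0,0,0],[0,0,0],[0,0,0],[0,0,0],[0,0,0],[0,0,0],[0,0,0],[0,0,0]],"jaw":[20,20,20,20,20,20,20,20,20,20,20,20,20,20,20]}'
python3 -c "
from h import *
st();print(look());st();plan(.12*np.arange(1,14))"
```

```text
time: 7.0
ee_pos: [0.5134, -0.1352, 0.1575]
eef_rot: [0.992, 0.125, 0.001, -0.005]
ft_force: [1.8, -2.3, -9.9]
width: 0.029
t 7.00 p [ 0.5134 -0.1352  0.1575] R 70.2 th -90.5 F [ 1.8 -2.3 -9.9] w 29.0
(7.0, 0.632, 53)
t 7.05 p [ 0.5113 -0.1352  0.1573] R 70.2 th -92.2 F [-4.8  0.2  2.2] w 28.8
[-0.08,0.01,0.01],[-0.17,0.03,0.01],[-0.24,0.06,0.01],[-0.32,0.09,0.01],[-0.39,0.14,0.01],[-0.46,0.19,0.01],[-0.51,0.25,0.01],[-0.56,0.32,0.01],[-0.60,0.40,0.01],[-0.64,0.47,0.01],[-0.66,0.55,0.01],[-0.67,0.64,0.01],[-0.67,0.72,0.01], end th -182
```

The crank tracks well. The needle reads 0.63 rad at w=1.2, so W looks low today. I'll fit it by simulating the given needle equation.

```bash
cat > sim.py <<'E'
import numpy as np
from scipy.integrate import odeint
from scipy.optimize import least_squares
def sim(W,segs,dt=.005):
    "segs: (duration,w) -> t,d,dd after t=3.5"
    w=np.concatenate([np.full(round(T/dt),x) for T,x in segs]);d=v=0.;o=[]
    for x in w:
        v+=dt*((9*x-2.25*v)/W-9*np.sin(d));d+=dt*v
        if d<0:d=0.;v=max(v,0)
        o.append((d,v))
    return 3.5+dt*np.arange(1,len(w)+1),np.array(o)
def at(W,segs,ts):
    t,o=sim(W,segs);return np.interp(ts,t,o[:,0])
def fit(segs,obs):
    ts,ds=np.array(obs).T
    f=least_squares(lambda W:at(W[0],segs,ts)-ds,[2.5],diff_step=1e-3);return f.x[0],f.fun
H=[(.1,(2*k-1)*.02) for k in range(1,21)]+[(.1,min(.8+.04*k,1.2)) for k in range(1,16)]+[(.05,.6)]
OBS=[(7.0,.632)]
E
python3 -c "
from sim import *
W,res=fit(H,OBS);print(W,res)
for W in (W*.95,W,W*1.05):
  t,o=sim(W,H+[(4,1.2)]);print(round(W,2),o[len(o)-800::80,0].round(2))"
```

```text
2.208584298278932 [2.23357777e-10]
2.1 [0.67 0.62 0.58 0.58 0.61 0.63 0.62 0.61 0.6  0.6 ]
2.21 [0.63 0.58 0.54 0.55 0.57 0.59 0.59 0.57 0.56 0.57]
2.32 [0.6  0.55 0.51 0.52 0.54 0.56 0.56 0.54 0.53 0.54]
```

```bash
python3 -c "
from h import *
plan(np.cumsum(.12+.003*np.arange(1,12)))"
```

```text
[-0.09,0.01,0.01],[-0.17,0.03,0.01],[-0.26,0.06,0.01],[-0.34,0.10,0.01],[-0.42,0.16,0.01],[-0.49,0.22,0.01],[-0.55,0.30,0.01],[-0.60,0.39,0.01],[-0.64,0.48,0.01],[-0.66,0.59,0.01],[-0.67,0.69,0.01], end th -179
```

```bash
python3 -m inch '{"translation":[[-0.09,0.01,0],[-0.17,0.03,0],[-0.26,0.06,0],[-0.34,0.1,0],[-0.42,0.16,0],[-0.49,0.22,0],[-0.55,0.3,0],[-0.6,0.39,0],[-0.64,0.48,0],[-0.66,0.59,0],[-0.67,0.69,0]],"rot":[[0,0,0],[0,0,0],[0,0,0],[0,0,0],[0,0,0],[0,0,0],[0,0,0],[0,0,0],[0,0,0],[0,0,0],[0,0,0]],"jaw":[20,20,20,20,20,20,20,20,20,20,20]}'
cat >> sim.py <<'E'
H+=[(.1,1.2+.03*k) for k in range(1,12)]+[(.05,.7)]
E
cat >> h.py <<'E'
def upd():
    "look, fit W on all observations, predict"
    import json,os;from sim import H,fit,sim
    st();o=look();L=json.load(open("obs.json")) if os.path.exists("obs.json") else [[7.0,.632]]
    L.append(o[:2]);json.dump(L,open("obs.json","w"));W,res=fit(H,L);print("obs",o,"W %.3f w* %.3f"%(W,W*.717),"res",res.round(3))
    Wl=fit(H,L[-2:])[0];print("W last two %.3f"%Wl);return W
E
python3 -c "
from h import *
from sim import *
W=upd();st()
for w in (1.5,1.55,1.6,1.65):
  t,o=sim(W,H+[(3,w)]);print(w,o[len(o)-600::60,0].round(2))
for q in(.15,.155,.16):plan(q*np.arange(1,11))"
```

```text
time: 8.15
ee_pos: [0.4442, -0.0655, 0.1575]
eef_rot: [0.992, 0.125, -0.0, -0.004]
ft_force: [8.1, -1.2, -12.0]
width: 0.0289
t 8.15 p [ 0.4442 -0.0655  0.1575] R 69.8 th -179.6 F [  8.1  -1.2 -12. ] w 28.9
obs (8.15, 0.702, 53) W 2.195 w* 1.574 res [ 0.004 -0.004]
W last two 2.195
t 8.20 p [ 0.4443 -0.0628  0.1574] R 69.7 th 178.2 F [ 4.2  5.6 -8.9] w 28.7
1.5 [0.71 0.75 0.78 0.79 0.78 0.76 0.74 0.73 0.74 0.75]
1.55 [0.71 0.76 0.81 0.83 0.83 0.81 0.78 0.76 0.76 0.77]
1.6 [0.71 0.77 0.83 0.87 0.88 0.86 0.82 0.79 0.78 0.79]
1.65 [0.71 0.78 0.86 0.92 0.93 0.91 0.87 0.83 0.81 0.82]
[0.01,0.10,0.01],[0.03,0.21,0.01],[0.08,0.30,0.01],[0.13,0.39,0.01],[0.20,0.47,0.01],[0.28,0.54,0.01],[0.37,0.60,0.01],[0.46,0.64,0.01],[0.56,0.67,0.01],[0.67,0.68,0.01], end th 92
[0.01,0.11,0.01],[0.04,0.21,0.01],[0.08,0.31,0.01],[0.14,0.40,0.01],[0.21,0.48,0.01],[0.30,0.55,0.01],[0.39,0.61,0.01],[0.49,0.65,0.01],[0.60,0.67,0.01],[0.70,0.68,0.01], end th 89
[0.01,0.11,0.01],[0.04,0.22,0.01],[0.09,0.32,0.01],[0.15,0.41,0.01],[0.22,0.50,0.01],[0.31,0.56,0.01],[0.41,0.62,0.01],[0.52,0.66,0.01],[0.63,0.68,0.01],[0.74,0.68,0.01], end th 87
```

```bash
python3 -m inch '{"translation":[[0.01,0.11,0],[0.04,0.21,0],[0.08,0.31,0],[0.14,0.4,0],[0.21,0.48,0],[0.3,0.55,0],[0.39,0.61,0],[0.49,0.65,0],[0.6,0.67,0],[0.7,0.68,0]],"rot":[[0,0,0],[0,0,0],[0,0,0],[0,0,0],[0,0,0],[0,0,0],[0,0,0],[0,0,0],[0,0,0],[0,0,0]],"jaw":[20,20,20,20,20,20,20,20,20,20]}'
cat >> sim.py <<'E'
H+=[(1.,1.55)]
E
python3 -c "
from h import *
from sim import *
st();W=2.195
for w in (1.5,1.55,1.57,1.6):
  t,o=sim(W,H+[(3,w)]);print(w,o[len(o)-600::60,0].round(2))
for q in(.155,.157):plan(q*np.arange(1,11))"
```

```text
time: 9.2
ee_pos: [0.5149, 0.0049, 0.1574]
eef_rot: [0.992, 0.126, -0.001, -0.005]
ft_force: [-2.6, -6.5, -1.4]
width: 0.029
t 9.20 p [0.5149 0.0049 0.1574] R 69.9 th 89.3 F [-2.6 -6.5 -1.4] w 29.0
1.5 [0.83 0.81 0.77 0.73 0.71 0.72 0.74 0.76 0.77 0.77]
1.55 [0.83 0.82 0.8  0.77 0.76 0.76 0.77 0.79 0.8  0.8 ]
1.57 [0.83 0.83 0.81 0.79 0.78 0.78 0.79 0.8  0.81 0.81]
1.6 [0.83 0.83 0.82 0.81 0.81 0.81 0.81 0.82 0.82 0.82]
[0.11,-0.01,0.01],[0.21,-0.03,0.01],[0.31,-0.08,0.01],[0.41,-0.13,0.01],[0.49,-0.20,0.01],[0.56,-0.29,0.01],[0.62,-0.38,0.01],[0.66,-0.48,0.01],[0.68,-0.58,0.01],[0.69,-0.69,0.01], end th 0
[0.11,-0.01,0.01],[0.22,-0.03,0.01],[0.32,-0.08,0.01],[0.41,-0.14,0.01],[0.49,-0.21,0.01],[0.56,-0.29,0.01],[0.62,-0.39,0.01],[0.66,-0.49,0.01],[0.69,-0.60,0.01],[0.69,-0.71,0.01], end th -1
```

```bash
python3 -m inch '{"translation":[[0.11,-0.01,0],[0.22,-0.03,0],[0.32,-0.08,0],[0.41,-0.14,0],[0.49,-0.21,0],[0.56,-0.29,0],[0.62,-0.38,0],[0.66,-0.49,0],[0.69,-0.6,0],[0.69,-0.7,0]],"rot":[[0,0,0],[0,0,0],[0,0,0],[0,0,0],[0,0,0],[0,0,0],[0,0,0],[0,0,0],[0,0,0],[0,0,0]],"jaw":[20,20,20,20,20,20,20,20,20,20]}'
python3 -m inch '{"translation":[[-0.01,-0.11,0],[-0.03,-0.22,0],[-0.08,-0.32,0],[-0.13,-0.41,0],[-0.21,-0.49,0],[-0.29,-0.57,0],[-0.38,-0.62,0],[-0.48,-0.67,0],[-0.59,-0.69,0],[-0.7,-0.7,0]],"rot":[[0,0,0],[0,0,0],[0,0,0],[0,0,0],[0,0,0],[0,0,0],[0,0,0],[0,0,0],[0,0,0],[0,0,0]],"jaw":[20,20,20,20,20,20,20,20,20,20]}'
cat >> sim.py <<'E'
H+=[(2.,1.57),(.05,.7)]
E
python3 -c "
from h import *
from sim import *
W=upd();st()
for w in (1.55,1.57,1.6):
  t,o=sim(W,H+[(.2,w+.2),(3,w)]);print(w,o[len(o)-600::60,0].round(2))
for q in(.155,.157,.16):plan(q*np.arange(1,11),.04)"
```

```text
time: 10.2
ee_pos: [0.5844, -0.0657, 0.1574]
eef_rot: [0.992, 0.126, -0.0, -0.005]
ft_force: [-1.9, 1.4, -1.2]
width: 0.0291
time: 11.2
ee_pos: [0.5139, -0.1355, 0.1574]
eef_rot: [0.992, 0.126, 0.0, -0.006]
ft_force: [2.1, 7.0, -3.3]
width: 0.0292
t 11.20 p [ 0.5139 -0.1355  0.1574] R 70.5 th -90.1 F [ 2.1  7.  -3.3] w 29.2
obs (11.2, 0.787, 54) W 2.205 w* 1.581 res [ 0.001 -0.007  0.005]
W last two 2.204
t 11.25 p [ 0.5115 -0.1354  0.1573] R 70.4 th -92.0 F [-4.   7.4  9.4] w 28.6
1.55 [0.78 0.79 0.79 0.79 0.78 0.78 0.77 0.78 0.78 0.78]
1.57 [0.78 0.79 0.8  0.81 0.8  0.79 0.79 0.79 0.79 0.79]
1.6 [0.78 0.81 0.83 0.83 0.83 0.82 0.81 0.8  0.8  0.81]
[-0.14,0.02,0.01],[-0.24,0.05,0.01],[-0.34,0.10,0.01],[-0.42,0.17,0.01],[-0.50,0.24,0.01],[-0.57,0.33,0.01],[-0.62,0.42,0.01],[-0.65,0.53,0.01],[-0.67,0.63,0.01],[-0.68,0.74,0.01], end th -181
[-0.14,0.02,0.01],[-0.24,0.06,0.01],[-0.34,0.11,0.01],[-0.43,0.17,0.01],[-0.51,0.25,0.01],[-0.57,0.34,0.01],[-0.62,0.43,0.01],[-0.66,0.54,0.01],[-0.67,0.65,0.01],[-0.67,0.76,0.01], end th -182
[-0.14,0.02,0.01],[-0.25,0.06,0.01],[-0.34,0.11,0.01],[-0.43,0.17,0.01],[-0.51,0.25,0.01],[-0.58,0.35,0.01],[-0.63,0.45,0.01],[-0.66,0.55,0.01],[-0.68,0.67,0.01],[-0.67,0.78,0.01], end th -184
```

```bash
python3 -m inch '{"translation":[[-0.14,0.02,0],[-0.24,0.06,0],[-0.34,0.11,0],[-0.43,0.17,0],[-0.51,0.25,0],[-0.57,0.34,0],[-0.62,0.43,0],[-0.66,0.54,0],[-0.67,0.65,0],[-0.67,0.76,0]],"rot":[[0,0,0],[0,0,0],[0,0,0],[0,0,0],[0,0,0],[0,0,0],[0,0,0],[0,0,0],[0,0,0],[0,0,0]],"jaw":[20,20,20,20,20,20,20,20,20,20]}'
cat >> sim.py <<'E'
H+=[(.1,1.97),(.9,1.57)]
E
python3 -c "
from h import *
st();plan(.157*np.arange(1,11))"
```

```text
time: 12.25
ee_pos: [0.4443, -0.0588, 0.1574]
eef_rot: [0.992, 0.126, -0.002, -0.005]
ft_force: [4.3, -2.5, -2.7]
width: 0.029
t 12.25 p [ 0.4443 -0.0588  0.1574] R 70.0 th 174.9 F [ 4.3 -2.5 -2.7] w 29.0
[0.02,0.11,0.01],[0.05,0.21,0.01],[0.10,0.31,0.01],[0.17,0.40,0.01],[0.25,0.48,0.01],[0.34,0.54,0.01],[0.43,0.59,0.01],[0.54,0.62,0.01],[0.65,0.64,0.01],[0.76,0.64,0.01], end th 85
```

```bash
python3 -m inch '{"translation":[[0.02,0.11,0],[0.05,0.21,0],[0.1,0.31,0],[0.17,0.4,0],[0.25,0.48,0],[0.34,0.54,0],[0.43,0.59,0],[0.54,0.62,0],[0.65,0.64,0],[0.76,0.64,0]],"rot":[[0,0,0],[0,0,0],[0,0,0],[0,0,0],[0,0,0],[0,0,0],[0,0,0],[0,0,0],[0,0,0],[0,0,0]],"jaw":[20,20,20,20,20,20,20,20,20,20]}'
cat >> sim.py <<'E'
H+=[(1,1.57),(.05,.7)]
E
python3 -c "
from h import *
from sim import *
W=upd();st()
for w in (1.55,1.57,1.6):
  t,o=sim(W,H+[(.1,w+.4),(3,w)]);print(w,o[len(o)-600::60,0].round(2))
t,o=sim(W,H);print('in since',t[np.abs(o[:,0]-.8)>.085][-1], 'min max after 9.2',o[t>9.2,0].min(),o[t>9.2,0].max())
for q in(.155,.157,.16):plan(q*np.arange(1,11),.04)"
```

```text
time: 13.25
ee_pos: [0.5205, 0.0046, 0.1573]
eef_rot: [0.992, 0.126, -0.003, -0.005]
ft_force: [-2.4, -8.1, 6.0]
width: 0.0285
t 13.25 p [0.5205 0.0046 0.1573] R 69.9 th 84.7 F [-2.4 -8.1  6. ] w 28.5
obs (13.25, 0.78, 54) W 2.211 w* 1.585 res [-0.001 -0.009  0.003  0.005]
W last two 2.220
t 13.30 p [0.5229 0.0042 0.1576] R 69.8 th 82.7 F [  5.8  -5.2 -10.7] w 28.9
1.55 [0.77 0.77 0.77 0.78 0.78 0.78 0.78 0.78 0.78 0.78]
1.57 [0.77 0.78 0.79 0.8  0.8  0.8  0.79 0.79 0.79 0.79]
1.6 [0.77 0.79 0.81 0.82 0.83 0.82 0.81 0.8  0.8  0.8 ]
in since 8.285 min max after 9.2 0.7706123796461731 0.8264460442648698
[0.13,-0.03,0.00],[0.23,-0.07,0.00],[0.33,-0.13,0.00],[0.41,-0.20,0.00],[0.48,-0.28,0.00],[0.54,-0.37,0.00],[0.58,-0.47,0.00],[0.60,-0.58,0.00],[0.61,-0.69,0.00],[0.60,-0.79,0.00], end th -6
[0.13,-0.03,0.00],[0.24,-0.07,0.00],[0.33,-0.13,0.00],[0.41,-0.20,0.00],[0.48,-0.29,0.00],[0.54,-0.38,0.00],[0.58,-0.48,0.00],[0.60,-0.59,0.00],[0.61,-0.70,0.00],[0.60,-0.81,0.00], end th -7
[0.14,-0.03,0.00],[0.24,-0.07,0.00],[0.33,-0.13,0.00],[0.42,-0.21,0.00],[0.49,-0.29,0.00],[0.54,-0.39,0.00],[0.58,-0.50,0.00],[0.61,-0.61,0.00],[0.61,-0.72,0.00],[0.60,-0.83,0.00], end th -9
```

```bash
python3 -m inch '{"translation":[[0.13,-0.03,0],[0.24,-0.07,0],[0.33,-0.13,0],[0.41,-0.2,0],[0.48,-0.29,0],[0.54,-0.38,0],[0.58,-0.48,0],[0.6,-0.59,0],[0.61,-0.7,0],[0.6,-0.82,0]],"rot":[[0,0,0],[0,0,0],[0,0,0],[0,0,0],[0,0,0],[0,0,0],[0,0,0],[0,0,0],[0,0,0],[0,0,0]],"jaw":[20,20,20,20,20,20,20,20,20,20]}'
cat >> sim.py <<'E'
H+=[(.1,1.98),(.9,1.58)]
E
python3 -c "
from h import *
st();plan(.158*np.arange(1,11))"
```

```text
time: 14.3
ee_pos: [0.5831, -0.078, 0.1575]
eef_rot: [0.992, 0.126, -0.001, -0.005]
ft_force: [-2.5, 3.3, 0.8]
width: 0.0287
t 14.30 p [ 0.5831 -0.078   0.1575] R 70.4 th -10.7 F [-2.5  3.3  0.8] w 28.7
[-0.03,-0.11,0.01],[-0.08,-0.21,0.01],[-0.14,-0.30,0.01],[-0.21,-0.38,0.01],[-0.30,-0.45,0.01],[-0.40,-0.50,0.01],[-0.50,-0.54,0.01],[-0.61,-0.57,0.01],[-0.72,-0.57,0.01],[-0.83,-0.56,0.01], end th -101
```

```bash
python3 -m inch '{"translation":[[-0.03,-0.11,0],[-0.08,-0.21,0],[-0.14,-0.3,0],[-0.21,-0.38,0],[-0.3,-0.45,0],[-0.4,-0.5,0],[-0.5,-0.54,0],[-0.61,-0.57,0],[-0.72,-0.57,0],[-0.83,-0.56,0]],"rot":[[0,0,0],[0,0,0],[0,0,0],[0,0,0],[0,0,0],[0,0,0],[0,0,0],[0,0,0],[0,0,0],[0,0,0]],"jaw":[20,20,20,20,20,20,20,20,20,20]}'
cat >> sim.py <<'E'
H+=[(1,1.58),(.05,.7)]
E
python3 -c "
from h import *
from sim import *
W=upd();st()
for w in (1.55,1.57,1.6):
  t,o=sim(W,H+[(.1,w+.4),(3,w)]);print(w,o[len(o)-600::60,0].round(2))
for q in(.155,.158,.16):plan(q*np.arange(1,11),.04)"
```

```text
time: 15.3
ee_pos: [0.4992, -0.1338, 0.1574]
eef_rot: [0.992, 0.126, -0.001, -0.005]
ft_force: [3.0, 3.1, -2.2]
width: 0.0286
t 15.30 p [ 0.4992 -0.1338  0.1574] R 70.3 th -102.2 F [ 3.   3.1 -2.2] w 28.6
obs (15.3, 0.844, 53) W 2.185 w* 1.566 res [ 0.007  0.     0.014  0.018 -0.034]
W last two 2.167
t 15.35 p [ 0.4968 -0.1332  0.1573] R 70.3 th -104.1 F [-5.1  2.  11.6] w 29.3
1.55 [0.79 0.79 0.78 0.78 0.79 0.79 0.79 0.79 0.79 0.79]
1.57 [0.79 0.79 0.79 0.8  0.81 0.81 0.81 0.8  0.8  0.8 ]
1.6 [0.79 0.8  0.81 0.83 0.84 0.84 0.83 0.82 0.82 0.81]
[-0.13,0.05,0.01],[-0.22,0.10,0.01],[-0.31,0.17,0.01],[-0.38,0.25,0.01],[-0.44,0.34,0.01],[-0.49,0.44,0.01],[-0.52,0.54,0.01],[-0.53,0.65,0.01],[-0.53,0.76,0.01],[-0.50,0.87,0.01], end th -193
[-0.13,0.05,0.01],[-0.23,0.10,0.01],[-0.31,0.17,0.01],[-0.39,0.26,0.01],[-0.45,0.35,0.01],[-0.49,0.45,0.01],[-0.52,0.56,0.01],[-0.53,0.67,0.01],[-0.52,0.78,0.01],[-0.50,0.89,0.01], end th -195
[-0.13,0.05,0.01],[-0.23,0.11,0.01],[-0.31,0.18,0.01],[-0.39,0.26,0.01],[-0.45,0.36,0.01],[-0.49,0.46,0.01],[-0.52,0.57,0.01],[-0.53,0.68,0.01],[-0.52,0.79,0.01],[-0.49,0.90,0.01], end th -196
```

```bash
python3 -c "
import sim
from sim import *
H=sim.H[:-4]+[(.1,2.03),(.9,1.6),(1,1.597),(.05,.7)]
for W in(2.14,2.17,2.2):
  t,o=sim.sim(W,H);print(W,'at15.3',np.interp(15.3,t,o[:,0]),np.interp(15.3,t,o[:,1]))
  for l,w in((.04,1.56),(.02,1.55),(0,1.55),(0,1.52)):
    s=[(.1,w+10*l),(2,w)];t,o=sim.sim(W,H+s);print('   ',l,w,o[-420::40,0].round(3))
# worst-case: initial d .85, v=+-.1 at 15.3
for v0 in(-.1,0,.1):
  for l,w in((.04,1.56),(.02,1.55),(0,1.55)):
    d,v=.85,v0;q=[]
    for i,x in enumerate(np.r_[np.full(10,.7),np.full(20,w+10*l),np.full(300,w)]):
      v+=.005*((9*x-2.25*v)/2.185-9*np.sin(d));d+=.005*v;q.append(d)
    print(v0,l,w,np.round(q[::30],3))
"
```

```text
Traceback (most recent call last):
AttributeError: 'function' object has no attribute 'H'
```

```bash
python3 -c "
from sim import *
H=H[:-4]+[(.1,2.03),(.9,1.6),(1,1.597),(.05,.7)]
for W in(2.14,2.17,2.2):
  t,o=sim(W,H);print(W,'at15.3',np.interp(15.3,t,o[:,0]),np.interp(15.3,t,o[:,1]))
  for l,w in((.04,1.56),(.02,1.55),(0,1.55)):
    s=[(.1,w+10*l),(2,w)];t,o=sim(W,H+s);print('   ',l,w,o[-420::40,0].round(3))
for v0 in(-.1,0,.1):
  for l,w in((.04,1.56),(.02,1.55),(0,1.55)):
    d,v=.85,v0;q=[]
    for i,x in enumerate(np.r_[np.full(10,.7),np.full(20,w+10*l),np.full(300,w)]):
      v+=.005*((9*x-2.25*v)/2.185-9*np.sin(d));d+=.005*v;q.append(d)
    print(v0,l,w,np.round(q[::30],3))
"
```

```text
2.14 at15.3 0.8430866279928212 -0.03600473838950497
    0.04 1.56 [0.835 0.819 0.812 0.807 0.805 0.806 0.809 0.814 0.818 0.821 0.823]
    0.02 1.55 [0.835 0.807 0.787 0.777 0.775 0.782 0.794 0.807 0.818 0.826 0.828]
    0 1.55 [0.835 0.795 0.765 0.752 0.754 0.768 0.789 0.811 0.828 0.838 0.84 ]
2.17 at15.3 0.8268509202088976 -0.03570181491301556
    0.04 1.56 [0.819 0.803 0.796 0.792 0.791 0.792 0.796 0.8   0.804 0.807 0.808]
    0.02 1.55 [0.819 0.791 0.772 0.762 0.762 0.769 0.781 0.794 0.805 0.812 0.814]
    0 1.55 [0.819 0.779 0.751 0.738 0.74  0.755 0.777 0.798 0.815 0.825 0.826]
2.2 at15.3 0.8113386689704252 -0.03526548485740212
    0.04 1.56 [0.804 0.788 0.782 0.778 0.777 0.779 0.782 0.787 0.79  0.793 0.794]
    0.02 1.55 [0.804 0.776 0.758 0.748 0.749 0.756 0.768 0.781 0.792 0.798 0.8  ]
    0 1.55 [0.804 0.764 0.737 0.724 0.728 0.743 0.764 0.786 0.802 0.811 0.812]
-0.1 0.04 1.56 [0.849 0.82  0.802 0.786 0.773 0.765 0.763 0.764 0.77  0.778 0.787]
-0.1 0.02 1.55 [0.849 0.815 0.786 0.762 0.744 0.735 0.735 0.742 0.754 0.769 0.784]
-0.1 0 1.55 [0.849 0.81  0.771 0.74  0.72  0.712 0.716 0.729 0.748 0.77  0.791]
0 0.04 1.56 [0.85  0.834 0.826 0.815 0.803 0.792 0.783 0.777 0.774 0.774 0.777]
0 0.02 1.55 [0.85  0.829 0.81  0.791 0.774 0.762 0.755 0.753 0.757 0.764 0.773]
0 0 1.55 [0.85  0.824 0.795 0.769 0.75  0.738 0.735 0.739 0.75  0.764 0.779]
0.1 0.04 1.56 [0.85  0.848 0.849 0.844 0.833 0.819 0.804 0.79  0.778 0.771 0.768]
0.1 0.02 1.55 [0.85  0.843 0.833 0.82  0.804 0.788 0.775 0.766 0.76  0.76  0.763]
0.1 0 1.55 [0.85  0.838 0.819 0.798 0.779 0.764 0.755 0.751 0.753 0.759 0.769]
```

All start cases stay inside the arc at about 1.55 rad/s with the lead, so I'll go on with that.

```bash
python3 -m inch '{"translation":[[-0.12,0.05,0],[-0.22,0.1,0],[-0.31,0.17,0],[-0.38,0.25,0],[-0.44,0.34,0],[-0.49,0.44,0],[-0.52,0.54,0],[-0.53,0.65,0],[-0.53,0.76,0],[-0.51,0.86,0]],"rot":[[0,0,0],[0,0,0],[0,0,0],[0,0,0],[0,0,0],[0,0,0],[0,0,0],[0,0,0],[0,0,0],[0,0,0]],"jaw":[20,20,20,20,20,20,20,20,20,20]}'
python3 -c "
from h import *
st();plan(.155*np.arange(1,11))"
```

```text
time: 16.35
ee_pos: [0.4464, -0.0464, 0.1575]
eef_rot: [0.992, 0.126, -0.002, -0.005]
ft_force: [8.2, -3.7, -4.3]
width: 0.0286
t 16.35 p [ 0.4464 -0.0464  0.1575] R 70.1 th 164.6 F [ 8.2 -3.7 -4.3] w 28.6
[0.04,0.10,0.01],[0.09,0.20,0.01],[0.16,0.28,0.01],[0.23,0.36,0.01],[0.32,0.42,0.01],[0.42,0.47,0.01],[0.52,0.50,0.01],[0.63,0.51,0.01],[0.74,0.51,0.01],[0.85,0.49,0.01], end th 76
```

```bash
python3 -m inch '{"translation":[[0.04,0.1,0],[0.09,0.2,0],[0.16,0.28,0],[0.23,0.36,0],[0.32,0.42,0],[0.42,0.47,0],[0.52,0.5,0],[0.63,0.51,0],[0.74,0.51,0],[0.85,0.49,0]],"rot":[[0,0,0],[0,0,0],[0,0,0],[0,0,0],[0,0,0],[0,0,0],[0,0,0],[0,0,0],[0,0,0],[0,0,0]],"jaw":[20,20,20,20,20,20,20,20,20,20]}'
cat >> sim.py <<'E'
H=H[:-4]+[(.1,2.03),(.9,1.6),(1,1.597),(.05,.7),(.1,1.97),(.9,1.56),(1,1.555),(.05,.7)]
E
python3 -c "
from h import *
from sim import *
W=upd();st()
t,o=sim(W,H);k=t>8;print('in since',t[np.abs(o[:,0]-.8)>.085][-1],o[k,0].max(),o[t>9,0].min())
for w in (1.55,1.57,1.6):
  t,o=sim(W,H+[(.1,w+.4),(3,w)]);print(w,o[len(o)-600::60,0].round(2))
for q in(.155,.158):plan(q*np.arange(1,11),.04)"
```

```text
time: 17.35
ee_pos: [0.5316, 0.0025, 0.1574]
eef_rot: [0.992, 0.126, -0.003, -0.005]
ft_force: [-3.6, -5.5, 6.4]
width: 0.0285
t 17.35 p [0.5316 0.0025 0.1574] R 69.8 th 75.4 F [-3.6 -5.5  6.4] w 28.5
obs (17.35, 0.775, 54) W 2.197 w* 1.575 res [ 0.004 -0.004  0.009  0.012 -0.031  0.015]
W last two 2.178
t 17.40 p [0.5342 0.0017 0.1576] R 69.7 th 73.1 F [ 7.8 -4.2 -9.8] w 29.1
in since 8.25 0.8351204549643925 0.7771276665277316
1.55 [0.78 0.78 0.78 0.79 0.79 0.79 0.78 0.78 0.78 0.78]
1.57 [0.78 0.78 0.8  0.8  0.81 0.8  0.8  0.79 0.79 0.79]
1.6 [0.78 0.79 0.81 0.83 0.84 0.83 0.82 0.81 0.81 0.81]
[0.13,-0.05,0.00],[0.22,-0.11,0.00],[0.30,-0.18,0.00],[0.37,-0.26,0.00],[0.43,-0.35,0.00],[0.47,-0.46,0.00],[0.49,-0.56,0.00],[0.50,-0.67,0.00],[0.49,-0.78,0.00],[0.46,-0.88,0.00], end th -16
[0.13,-0.05,0.00],[0.22,-0.11,0.00],[0.30,-0.18,0.00],[0.37,-0.27,0.00],[0.43,-0.36,0.00],[0.47,-0.47,0.00],[0.49,-0.58,0.00],[0.50,-0.69,0.00],[0.49,-0.80,0.00],[0.46,-0.90,0.00], end th -17
```

```bash
python3 -m inch '{"translation":[[0.13,-0.05,0],[0.22,-0.11,0],[0.3,-0.18,0],[0.37,-0.26,0],[0.43,-0.36,0],[0.47,-0.46,0],[0.49,-0.57,0],[0.5,-0.68,0],[0.49,-0.79,0],[0.46,-0.89,0]],"rot":[[0,0,0],[0,0,0],[0,0,0],[0,0,0],[0,0,0],[0,0,0],[0,0,0],[0,0,0],[0,0,0],[0,0,0]],"jaw":[20,20,20,20,20,20,20,20,20,20]}'
python3 -c "
from h import *
st();plan(.156*np.arange(1,11))"
```

```text
time: 18.4
ee_pos: [0.5804, -0.088, 0.1575]
eef_rot: [0.992, 0.126, -0.0, -0.005]
ft_force: [0.3, 1.9, 0.5]
width: 0.0292
t 18.40 p [ 0.5804 -0.088   0.1575] R 70.2 th -19.1 F [0.3 1.9 0.5] w 29.2
[-0.05,-0.10,0.01],[-0.10,-0.19,0.01],[-0.18,-0.27,0.01],[-0.26,-0.34,0.01],[-0.35,-0.40,0.01],[-0.46,-0.44,0.01],[-0.56,-0.46,0.01],[-0.67,-0.47,0.01],[-0.78,-0.46,0.01],[-0.89,-0.44,0.01], end th -108
```

```bash
python3 -m inch '{"translation":[[-0.05,-0.1,0],[-0.1,-0.19,0],[-0.18,-0.27,0],[-0.26,-0.34,0],[-0.35,-0.4,0],[-0.46,-0.44,0],[-0.56,-0.46,0],[-0.67,-0.47,0],[-0.78,-0.46,0],[-0.89,-0.44,0]],"rot":[[0,0,0],[0,0,0],[0,0,0],[0,0,0],[0,0,0],[0,0,0],[0,0,0],[0,0,0],[0,0,0],[0,0,0]],"jaw":[20,20,20,20,20,20,20,20,20,20]}'
cat >> sim.py <<'E'
H+=[(.1,1.97),(.9,1.57),(1,1.565),(.05,.7)]
E
python3 -c "
from h import *
from sim import *
W=upd();st()
plan(np.cumsum(np.linspace(.15,.08,11)))"
```

```text
time: 19.4
ee_pos: [0.4905, -0.1314, 0.1574]
eef_rot: [0.992, 0.126, -0.0, -0.005]
ft_force: [3.6, 5.0, -1.5]
width: 0.029
t 19.40 p [ 0.4905 -0.1314  0.1574] R 70.4 th -109.5 F [ 3.6  5.  -1.5] w 29.0
obs (19.4, 0.797, 54) W 2.195 w* 1.574 res [ 0.004 -0.004  0.009  0.013 -0.03   0.016 -0.004]
W last two 2.208
t 19.45 p [ 0.4883 -0.1304  0.1573] R 70.3 th -111.5 F [-6.   3.8 12. ] w 28.9
[-0.09,0.05,0.01],[-0.18,0.10,0.01],[-0.25,0.17,0.01],[-0.31,0.24,0.01],[-0.35,0.31,0.01],[-0.39,0.38,0.01],[-0.41,0.45,0.01],[-0.43,0.52,0.01],[-0.44,0.59,0.01],[-0.44,0.65,0.01],[-0.44,0.70,0.01], end th -184
```

Over 11 s in the arc by now. Next I'll ramp down.

```bash
python3 -m inch '{"translation":[[-0.09,0.05,0],[-0.18,0.1,0],[-0.25,0.17,0],[-0.31,0.24,0],[-0.35,0.31,0],[-0.39,0.38,0],[-0.41,0.45,0],[-0.43,0.52,0],[-0.44,0.59,0],[-0.44,0.65,0],[-0.44,0.7,0]],"rot":[[0,0,0],[0,0,0],[0,0,0],[0,0,0],[0,0,0],[0,0,0],[0,0,0],[0,0,0],[0,0,0],[0,0,0],[0,0,0]],"jaw":[20,20,20,20,20,20,20,20,20,20,20]}'
python3 -c "
from h import *
st();plan(np.cumsum(np.linspace(.07,.0,16)))"
```

```text
time: 20.55
ee_pos: [0.4442, -0.0598, 0.1573]
eef_rot: [0.992, 0.126, -0.002, -0.006]
ft_force: [0.4, -1.2, 3.7]
width: 0.0291
t 20.55 p [ 0.4442 -0.0598  0.1573] R 70.0 th 175.7 F [ 0.4 -1.2  3.7] w 29.1
[0.00,0.05,0.01],[0.01,0.09,0.01],[0.02,0.14,0.01],[0.03,0.17,0.01],[0.05,0.21,0.01],[0.06,0.24,0.01],[0.07,0.26,0.01],[0.08,0.29,0.01],[0.10,0.31,0.01],[0.11,0.32,0.01],[0.11,0.34,0.01],[0.12,0.35,0.01],[0.13,0.36,0.01],[0.13,0.36,0.01],[0.13,0.36,0.01],[0.13,0.36,0.01], end th 144
```

```bash
python3 -m inch '{"translation":[[0,0.05,0],[0.01,0.09,0],[0.02,0.14,0],[0.03,0.17,0],[0.05,0.21,0],[0.06,0.24,0],[0.07,0.26,0],[0.08,0.29,0],[0.1,0.31,0],[0.11,0.32,0],[0.11,0.34,0],[0.12,0.35,0],[0.13,0.36,0],[0.13,0.36,0],[0.13,0.36,0],[0.13,0.36,0],[0.13,0.36,0]],"rot":[[0,0,0],[0,0,0],[0,0,0],[0,0,0],[0,0,0],[0,0,0],[0,0,0],[0,0,0],[0,0,0],[0,0,0],[0,0,0],[0,0,0],[0,0,0],[0,0,0],[0,0,0],[0,0,0],[0,0,0]],"jaw":[20,20,20,20,20,20,20,20,20,20,20,20,20,20,20,20,20]}'
python3 -m inch '{"translation":[[0,0,0],[0,0,0],[0,0,0],[0,0,0],[0,0,0],[0,0,0]],"rot":[[0,0,0],[0,0,0],[0,0,0],[0,0,0],[0,0,0],[0,0,0]],"jaw":[40,70,80,80,80,80]}'
python3 -m inch '{"translation":[[0,0,0.1],[0,0,0.2],[0,0,0.4],[0,0,0.6],[0,0,0.8],[0,0,0.9],[0,0,0.9],[0,0,0.9],[0,0,0.9],[0,0,0.9]],"rot":[[0,0,0],[0,0,0],[0,0,0],[0,0,0],[0,0,0],[0,0,0],[0,0,0],[0,0,0],[0,0,0],[0,0,0]],"jaw":[80,80,80,80,80,80,80,80,80,80]}'
python3 -c "
from h import *
st()
for i in range(4):print(look())
a=eyes.camera('scene');b=eyes.camera('top')
cv2.imwrite('pics/s9.png',a);cv2.imwrite('pics/t9.png',b)
o=np.vstack([a[100:420,40:640],b[120:360,100:600] if 0 else cv2.resize(b[130:400,110:570],(600,280))[:280]]);cv2.imwrite('pics/f.png',cv2.convertScaleAbs(o,alpha=1.4))"
```

```text
time: 22.25
ee_pos: [0.4576, -0.0238, 0.1574]
eef_rot: [0.992, 0.126, -0.002, -0.006]
ft_force: [5.4, -2.9, -0.9]
width: 0.0288
time: 22.85
ee_pos: [0.4575, -0.0238, 0.1574]
eef_rot: [0.992, 0.126, -0.002, -0.006]
ft_force: [-0.1, 0.9, 0.3]
width: 0.0693
time: 23.85
ee_pos: [0.4571, -0.0237, 0.2466]
eef_rot: [0.992, 0.126, -0.002, -0.006]
ft_force: [0.0, -0.4, 0.4]
width: 0.08
t 23.85 p [ 0.4571 -0.0237  0.2466] R 70.3 th 144.0 F [ 0.  -0.4  0.4] w 80.0
(23.85, 0.003, 55)
(23.9, 0.001, 55)
(23.95, -0.0, 55)
(24.0, -0.003, 56)
```

View pics/f.png

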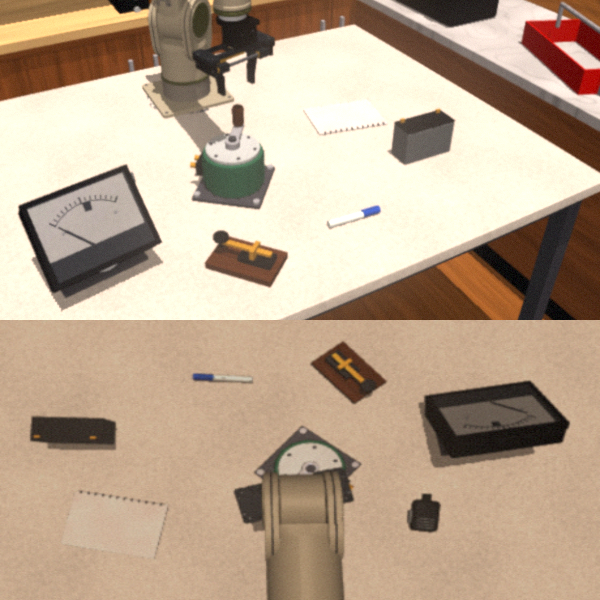

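The gripper is open and above the knob (235,115 in the upper crop). The needle is at zero and the bystanders are where they were. I'll let it settle briefly, check again and hand in.

```bash
python3 -m inch '{"translation":[[0,0,0],[0,0,0],[0,0,0],[0,0,0],[0,0,0],[0,0,0],[0,0,0],[0,0,0],[0,0,0],[0,0,0],[0,0,0],[0,0,0],[0,0,0],[0,0,0],[0,0,0]],"rot":[[0,0,0],[0,0,0],[0,0,0],[0,0,0],[0,0,0],[0,0,0],[0,0,0],[0,0,0],[0,0,0],[0,0,0],[0,0,0],[0,0,0],[0,0,0],[0,0,0],[0,0,0]],"jaw":[80,80,80,80,80,80,80,80,80,80,80,80,80,80,80]}' >/dev/null
python3 -c "
from h import *
print(look());a=eyes.camera('scene');b=cv2.imread('pics/s9.png')
print('knob-region diff',cv2.absdiff(a,b)[190:300,225:340].mean(),'elsewhere',cv2.absdiff(a,b)[300:].mean())
print(look(),r.close_job());st()"
```

```text
(25.65, 0.006, 55)
knob-region diff 2.0608959156785245 elsewhere 2.2406712962962962
the job is handed in; nothing more can be done
(25.75, 0.005, 55) None
the job is handed in; nothing more can be done
```

I cranked the generator clockwise at about 1.57 rad/s and handed the job in at about 25.8 s of the 69 s allowed. No verdict is reported, so the results below come from my own readings.

- **Time in the arc:** by the needle model fitted to the camera readings (W about 2.2), the needle was in the thick arc from about 8.3 s to at least 19.4 s. The five camera readings in that time were 0.775 to 0.844 rad, inside the 0.715 to 0.885 rad limits. Between them I rely on the model.
- **End pin:** the highest reading was 0.844 rad, against the pin at 1.4 rad.
- **Finish:** I ramped the crank down to rest, opened the jaws and lifted clear. In the last checks the needle read 0.005 rad from zero, which is about 0.5 mm. The knob area looked unchanged over the last 1.5 s. After the lift the wrist force was near zero.
- **Bystanders:** they looked unmoved in the final pictures, judged by eye only.
- **One disagreement:** the reading at 15.3 s was 0.03 rad above the model, so I slowed slightly. The next readings agreed with it to within 0.016 rad.

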